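# Lay the chip case down and slide it home in its sprung bay

### The arm

A 7-joint arm with a two-finger parallel gripper is mounted at the origin on the work surface. World frame = base frame: x ahead of the robot, y to its left, z up, the work surface at z = 0. Lengths are in m, angles in rad, forces in N, time in s.
With the tool pointing down it reaches from about 0.4 to 0.85 m from the base axis. Payload 4.5 kg.
Tool frame: the origin (TCP) lies at the very end of the fingers, on their centre line; the grasp point (between the pads) lies 19 mm behind it; z points along the fingers, y is the line along which they close (so a half turn about z gives the same grasp; the last joint's range is limited). The gripper opens to 88 mm and grips with 3 to 60 N. Pads are 18 mm wide; open, the fingers measure 123 mm over their backs; the gripper's body (75 mm by 187 mm) begins 45 mm behind the grasp point.
Start: joints at [1.338, 0.689, -0.195, 1.565, 0.157, 0.902, -0.215], TCP at [0.165, -0.603, 0.239] pointing down, gripper open.
Joint ranges: [-3.01, 3.01], [-0.46, 2.08], [-1.47, 1.51], [0.13, 2.56], [-1, 4.14], [0.04, 2.09], [-2.66, 2.66]. Speed limits (rad/s): [2.57, 2.57, 3.14, 3.14, 3.14, 3.14, 3.14].

### API

Orientations are given as a unit quaternion [x, y, z, w].
In Python, from plant import r gives the robot as it stands. The module is installed in compiled form; this text tells all that it offers.
- The arm moves only by the tool step_arm, never from a script. Its argument "increments" is a list of rows, each a list of 2 entries, a list of its own where there are three numbers: the shift along the world's x, y, z in cm, then the turn, a rotation vector about the world's x, y, z in degrees. A call has exactly 10 rows; each row shifts and turns the commanded pose from where the row before left it; what a row does not reach is not made up. A row lasts 1/10 s, in which the tool goes at most 50 mm and 8.59 degrees, less where a joint would pass 70% of its speed; a pose out of reach is approached as far as the arm can. A call is refused whole if a number of a shift passes 5 or a number of a turn 8.59, either way. A call with a gripper value outside its range is refused whole. "fingers" is the opening, from 0 (shut) to 1 (fully open), set as the call begins (left out, the last holds). The fingers move at their own pace and stop on an object; "grip_force" is the grip in N (left out, the last holds). Time passes only in rows, so rows that do not move let the fingers close, or fill a call up. It gives the time, the measured TCP pose, the force, the opening and the grip force at its end, in the units of the state.
- r.get_state(): the state, without advancing time (a new reading comes with each control period).
- r.snapshot(name): name is "side" or "top"; returns (picture, depth): 400x640x3 uint8, red, green, blue; 400x640 float32, m along the optical axis (not along the pixel's ray), 0 where there is no reading.
- r.calibration(name): a dict with "fov_y" (degrees; the focal length in pixels is half the picture's height over the tangent of half this angle, whatever the lens; pixels are square), "cx", "cy" (the principal point, pixels), "R" (3x3) and "t" (3): a world point X has camera coordinates R X + t. Camera axes: x right, y down, z forward; pixel columns grow to the right and rows downward; lengths in m; the calibration is good to about 2 mm. A picture is of the moment at which its call begins. calibration takes no time and is no camera call.
- r.finish_job(): hands the job in; it is judged then, once.
The state is a dict: "clock": time; "q": joint angles; "qd": joint speeds; "joint_torque": joint torques, N m; "tool_pos": TCP position; "eef_rot": TCP orientation; "contact_force": force on the tool from outside, world axes, zero at the start; "moment": the same for the moment, N m; "opening": opening from 0.0 (shut) to 1.0 (fully open); "finger_force": force on a finger pad.
Only numpy, scipy, OpenCV 4.12 (cv2) and the standard library are available. Lean on these libraries where they do the work, as an engineer would, in place of code of your own. Each camera call takes 0.05 s, during which the arm holds its last target. There are 200 camera calls.

### The job

The chip case stands on end on the blue storage board. Push it high on its cream lid side so that it topples onto its green felt back, then slide it, lying flat and flush along the fence, past the sprung brass cheek until it rests lightly pressed against the red buffer, with about 5 N on the buffer and never more than 10 N, and let go so that it stays snug there. Do not pick the case up or turn it onto its lid, never press on it with more than 30 N, and leave everything else where it stands.

Things in the scene. Friction and masses are not known exactly. Their poses are not given: they have to be found in the camera images.
- case: Chip case: dark wooden box, 100 wide (x) x 64 thick (y) x 175 tall (z), 0.4 to 0.8 kg. Origin: centre of the end it stands on at the start. +y looks out of the cream lid panel, -y out of the green felt back. At the start the lid faces the board's +y and the felt its -y (towards the bay), within 0.15 rad. Lying on its felt: +y up, +z towards the stop, 64 high.
- case_center (a point): Centre of the chip case (87.5 from either end). Home, it is at x = +50 on the board and somewhere between y = -115 and -184, depending on how far the buffer stands out; lying, it is 44 above the table.
- dock: Fixed storage board, blue baize, 12 thick, so things stand on it 12 above the table. Origin on its underside; x across (away from the robot), y along it; x -170 to +130, y -315 to +270. A bay at its -y end lies between a dark fence (far side), a dark end stop with a red buffer and a sprung brass cheek (near side).
- stop: End stop: dark wall, 100 x 22 x 46, fixed on the board at the bay's -y end; origin on the baize (12 above the table), at board x = +50, y = -291. From its +y face (y = -280) a screw carries a red round buffer, 28 across, centred 24 above the baize. The buffer's face stands 12 to 77 out from the wall, set differently each time and not measured. It is sprung: 3 N per mm, bottoms at 6 mm.
- fence_face (a point): Point on the fence's face at baize height, at x = +100, y = 0 on the board. The straight, rigid face runs from y = -305 to +150, 28 above the baize. Axes as the board's.
- cheek_mouth (a point): Near corner of the bay's mouth, at baize height, at x = -14, y = -52 on the board: outer end of the cheek's lead-in, which slants in at 18 degrees.
- cheek_face (a point): Middle of the brass cheek's straight face at rest, 17 above the baize: x = +8, from y = -210 to -100, top 32 above the baize; fixed housing behind it (x -80 to -50). The bay is 92 wide at rest, 8 less than the case: the cheek gives way towards -x up to 20 (2 N to start, then 0.35 N per mm). Sliding the case in takes roughly 5 to 15 N.
- chalk_a: Bystander: small paper-clad cube of cue chalk, 23 x 23 x 22, near the board's left near corner; origin at the centre of its underside.
- chalk_b: Bystander: second identical chalk cube, near the board's right near corner; origin at the centre of its underside.
- mug: Bystander: white mug, 80 across, 95 tall; origin at the centre of its underside.
- dice_cup: Bystander: black dice cup, 76 across, 90 tall; origin at the centre of its underside.
- soda: Bystander: aluminium can, 62 across, 120 tall; origin at the centre of its underside.
- coasters: Bystander: stack of cork coasters, 96 across, 24 tall; origin at the centre of its underside.
- cards: Bystander: red card box, 90 x 64 x 20; origin at the centre of its underside.
Not all that is in view belongs to the job. Leave any orange look-alike of the case alone.

How it is judged:
By the outcome, as a careful person would: the job done as asked, in the order asked, and still so for the second after the job is handed in, with the robot touching nothing.
It also fails if it takes over 72 s, if anything falls off the work surface, if the arm or the gripper's body presses on something with over 40 N, if the wrist force passes 120 N, or if a joint passes its speed limit or range.

## Working session

There is one attempt and no reset: what is moved stays moved. The work goes in short steps, Python scripts to look and compute and a tool call to move; the robot and the scene stay as the last step left them, time stands still between calls to the robot, and variables do not carry over. Pictures are saved under pics/ and viewed, at most 10 in all, crops included, and the job is handed in when it is done.

Besides the shell and the picture viewer there is one more tool, called after ">>>" by a JSON object that holds its "name" and its "arguments". step_arm: Moves the arm, as the interface text tells. Its arguments: {"type":"object","properties":{"increments":{"type":"array","items":{"type":"array"}},"fingers":{"type":"number"},"grip_force":{"type":"number"}},"required":["increments"]}

```bash
mkdir -p pics; python3 - <<'E'
from plant import r
import cv2,numpy as np
s=r.get_state();print(s)
for n in("side","top"):
    im,d=r.snapshot(n);c=r.calibration(n);print(n,c)
    np.savez(n+"0.npz",im=im,d=d,**c);cv2.imwrite(f"pics/{n}0.png",im[:,:,::-1])
E
```

```text
{'clock': 0.0, 'q': array([ 1.33777694,  0.68995787, -0.19450851,  1.56630524,  0.15730145,
        0.9024915 , -0.21507992]), 'qd': array([ 6.49893479e-04, -8.00649335e-05,  4.55261661e-04, -1.27215884e-04,
        2.21343338e-04, -5.17325700e-05,  9.04590111e-04]), 'joint_torque': array([-4.78576112e-04, -5.27564871e+01, -1.26685638e+00, -1.53434891e+01,
       -5.25085756e-02,  6.58734687e-03,  1.73044623e-04]), 'tool_pos': array([ 0.16458004, -0.60231074,  0.23793652]), 'eef_rot': array([ 9.91107318e-01,  1.33062015e-01, -1.83536846e-04, -8.66253330e-04]), 'contact_force': array([0.68490397, 0.2002403 , 0.92167808]), 'moment': array([-0.00654653, -0.00262296,  0.04188142]), 'finger_force': 0.0, 'opening': 1.0029360600497568}
side {'fov_y': 42.89176005226894, 'cx': 315.22978633039315, 'cy': 189.56818224405777, 'R': array([[-0.95777077, -0.28730429, -0.01146315],
       [-0.19877124,  0.69038657, -0.69559786],
       [ 0.20776225, -0.66394475, -0.7183399 ]]), 't': array([0.54878721, 0.1688559 , 1.47170142])}
top {'fov_y': 50.81727648438253, 'cx': 323.49177985186685, 'cy': 200.44283457920568, 'R': array([[ 0.01727303, -0.99960643, -0.02210484],
       [-0.98494831, -0.01320861, -0.17234371],
       [ 0.17198391,  0.02474902, -0.98478882]]), 't': array([0.01060437, 0.55145644, 1.3951912 ])}
```

View pics/side0.png

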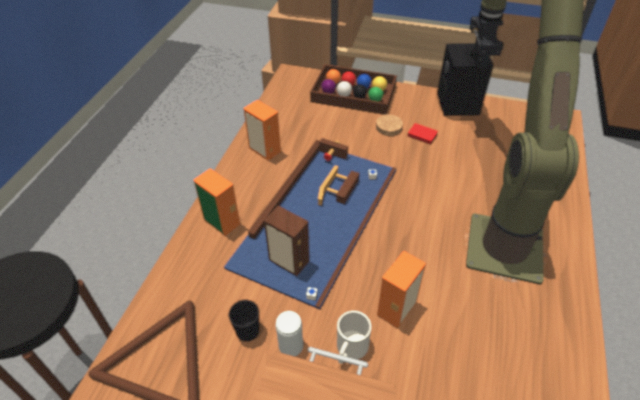

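View pics/top0.png

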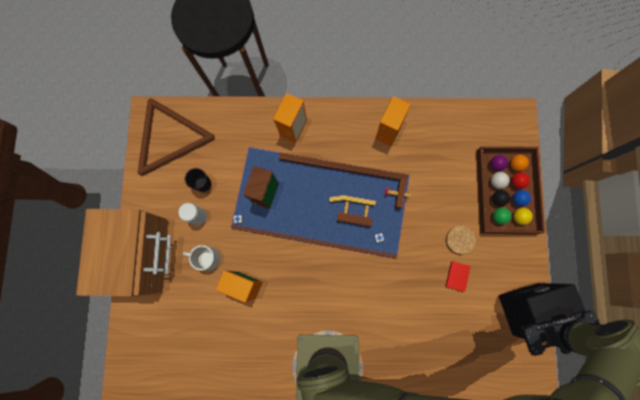

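The side view shows the case at about (288,240), with the bay, red buffer (328,155) and brass cheek (328,185) behind it. In the top view the case is at (262,185), the fence runs from (282,158) to (408,177), the buffer is at (391,192), and the board corners are at (248,150), (233,228), (396,255) and (408,177).

```bash
cat >h.py <<'E'
import numpy as np,cv2
def cloud(im,d,c):
    f=200/np.tan(np.radians(c["fov_y"]/2));v,u=np.mgrid[:400,:640]
    P=np.stack([(u-c["cx"])*d/f,(v-c["cy"])*d/f,d],-1)
    return (P-c["t"])@c["R"]
def plane(u,v,z,c):
    f=200/np.tan(np.radians(c["fov_y"]/2));C=-c["R"].T@c["t"]
    w=np.stack([(np.asarray(u)-c["cx"])/f,(np.asarray(v)-c["cy"])/f,np.ones(np.shape(u))],-1)@c["R"]
    return C+w*((z-C[2])/w[...,2])[...,None]
def load(n):
    return np.load(n+"0.npz")
E
python3 - <<'E'
from h import *
for n in("top","side"):
    c=load(n);im=c["im"];P=cloud(im,c["d"],c)
    hsv=cv2.cvtColor(im,cv2.COLOR_RGB2HSV)
    X,Y,Z=P[...,0],P[...,1],P[...,2]
    roi=(X>.25)&(X<.8)&(abs(Y)<.45)&(c["d"]>0)
    blue=roi&(hsv[...,0]>100)&(hsv[...,0]<125)&(hsv[...,1]>110)&(Z<.03)
    m=cv2.morphologyEx(blue.astype(np.uint8),cv2.MORPH_OPEN,np.ones((3,3)))
    k,l,s,_=cv2.connectedComponentsWithStats(m);b=l==1+np.argmax(s[1:,4])
    v,u=np.where(b);W=plane(u,v,.012,c)[:,:2]
    print(n,"blue",b.sum(),"z med",np.median(Z[b]))
    rc=cv2.minAreaRect((W*1000).astype(np.float32));print(rc,cv2.boxPoints(rc).round(0).tolist())
    t=roi&(Z>.17)&(Z<.21)&(hsv[...,0]<25)&(im[...,0]<140)
    k,l,s,ce=cv2.connectedComponentsWithStats(t.astype(np.uint8))
    for i in range(1,k):
        if s[i,4]>50:
            q=np.where(l==i);
            rc=cv2.minAreaRect((P[q][:,:2]*1000).astype(np.float32));print("top face",s[i],rc,np.median(Z[q]),P[q].mean(0),cv2.boxPoints(rc).round(0).tolist())
    red=roi&((hsv[...,0]<6)|(hsv[...,0]>172))&(hsv[...,1]>150)&(im[...,0]>110)&(Z<.08)
    k,l,s,ce=cv2.connectedComponentsWithStats(red.astype(np.uint8))
    for i in range(1,k):
        if s[i,4]>3:print("red",s[i],ce[i],P[l==i].min(0).round(4),P[l==i].max(0).round(4))
E
```

```text
top blue 8807 z med 0.013584400320796964
((561.642578125, 30.11309814453125), (572.7481689453125, 274.30572509765625), 80.51461791992188) [[379.0, -230.0], [650.0, -275.0], [744.0, 290.0], [474.0, 335.0]]
top face [244 167  28  35 620] ((578.7859497070312, 223.12017822265625), (63.54093551635742, 97.85625457763672), 72.98107147216797) 0.18808905799815745 [0.57774258 0.22277389 0.18802058] [[523.0, 207.0], [616.0, 178.0], [635.0, 239.0], [541.0, 268.0]]
red [386 188   3   7  14] [386.64285714 191.07142857] [ 0.5765 -0.2018  0.0401] [ 0.5963 -0.1942  0.0541]
red [446 262  17  29 366] [455.08469945 276.59016393] [ 0.2581 -0.4499  0.0094] [ 0.3508 -0.3956  0.0308]Traceback (most recent call last):
  File "<stdin>", line 9, in <module>
    return _wrapfunc(a, 'argmax', axis=axis, out=out, **kwds)
    return bound(*args, **kwds)
ValueError: attempt to get argmax of an empty sequence
```

```bash
python3 - <<'E'
from h import *
c=load("side");P=cloud(c["im"],c["d"],c);hs=cv2.cvtColor(c["im"],cv2.COLOR_RGB2HSV)
for u,v in((330,220),(288,240),(290,215),(328,156),(312,293)):print("side",u,v,hs[v,u],P[v,u].round(3))
# board frame guess from yaw, refine w/ fence
c=load("top");im=c["im"];P=cloud(im,c["d"],c);hs=cv2.cvtColor(im,cv2.COLOR_RGB2HSV)
X,Y,Z=P[...,0],P[...,1],P[...,2]
dark=(Z>.03)&(Z<.07)&(X>.6)&(X<.78)&(Y>-.27)&(Y<.25)&(im.max(2)<130)&(hs[...,0]<25)
m=dark.astype(np.uint8);k,l,s,_=cv2.connectedComponentsWithStats(m);b=l==1+np.argmax(s[1:,4])
v,u=np.where(b);W=plane(u,v,.040,c)
print("fence n",b.sum(),"z",np.median(Z[b]))
# lower (near) edge per column
us=np.arange(290,390);vs=np.array([np.where(b[:,x])[0].max()+.5 if b[:,x].any() else np.nan for x in us]);vt=np.array([np.where(b[:,x])[0].min()-.5 if b[:,x].any() else np.nan for x in us])
for nm,q in(("near",vs),("far",vt)):
    ok=~np.isnan(q);E=plane(us[ok],q[ok],.040,c)[:,:2]
    L=cv2.fitLine((E*1000).astype(np.float32),cv2.DIST_HUBER,0,.01,.01).ravel();print(nm,L,"yaw",np.degrees(np.arctan2(-L[0],L[1])))
# blue boundary lines in board coords
g=np.radians(-9.46)
cv2.imwrite("pics/bay.png",cv2.resize(im[130:270,220:420,::-1],None,fx=4,fy=4,interpolation=cv2.INTER_CUBIC))
E
```

```text
side 330 220 [111  98 141] [0.511 0.051 0.016]
side 288 240 [ 19  58 136] [0.564 0.264 0.159]
side 290 215 [  9 127 122] [0.578 0.205 0.186]
side 328 156 [  1 186 145] [ 0.585 -0.189  0.048]
side 312 293 [110  89 204] [0.484 0.324 0.037]
fence n 904 z 0.04135065261622181
near [ 1.6299790e-01  9.8662639e-01  6.6391211e+02 -3.4445065e+01] yaw -9.380949
far [ 1.6433974e-01  9.8640382e-01  6.8865912e+02 -3.2168617e+01] yaw -9.45888
```

View pics/bay.png

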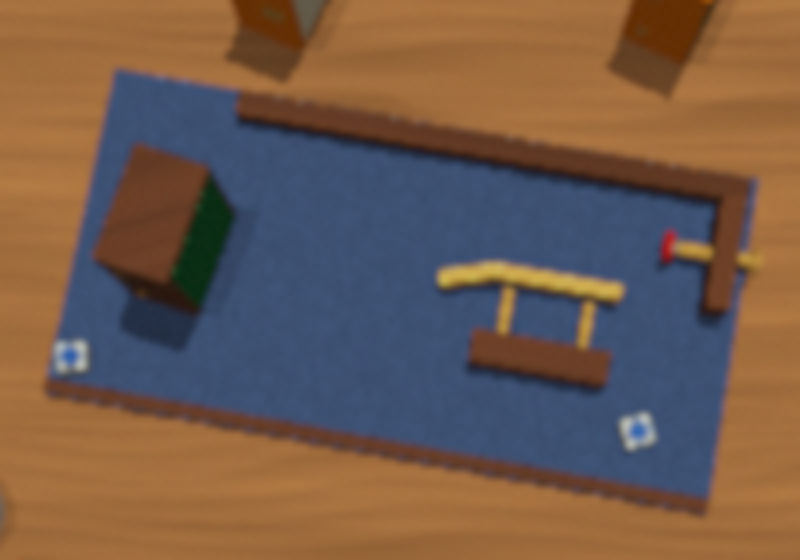

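The crop (4x, offset 220,130) shows the case lid to the left and its felt towards the bay. The buffer's face is at crop (664,247), the stop's face at about x=715, and the cheek runs from (440,278) to (622,292).

```bash
python3 - <<'E'
from h import *
c=load("top");im=c["im"]
g=np.radians(-9.42);R=np.array([[np.cos(g),-np.sin(g)],[np.sin(g),np.cos(g)]])
p=lambda a,b,z:plane(np.array([220+a/4-.375]),np.array([130+b/4-.375]),z,c)[0,:2]
def bf(w,o):return (R.T@(w-o)*1000).round(1)
F=np.array([.6639,-.0344])
# origin: x from fence; y from board ends (+270 left, -315 right)
ex,ey=R[:,0],R[:,1]
a=p(117,70,.012);b=p(82,231,.012);d=p(707,505,.012);e=p(744,250,.012);nr=p(400,445,.012)
ox=ex@F-.100
print("y0 est left",ey@a-.270,ey@b-.270,"right",ey@d+.315,ey@e+.315,"x0 fence",ox,"far-left corner",ex@a-.130)
st=p(713,275,.058);print("y0 stop",ey@st+.280)
y0=np.mean([ey@a-.27,ey@d+.315]);o=ox*ex+y0*ey;print("O",o)
for nm,w in dict(buf=p(664,247,.036),cheekL=p(440,282,.044),cheekbend=p(495,264,.044),cheekR=p(622,287,.044),
 stopface=st,house=p(470,345,.05),fenceL=p(238,115,.04)).items():print(nm,bf(w,o),w)
z=.187
for q in((137,146),(210,166),(170,283),(97,256)):print("case top",bf(p(*q,z),o),p(*q,z))
for q in((70,356),(637,431)):print("chalk",bf(p(*q,.034),o),p(*q,.034))
E
```

```text
y0 est left 0.14135744499319342 0.14079225700175313 right 0.14559199759298316 0.14739384505515343 x0 fence 0.5605776276264025 far-left corner 0.5612116630769696
y0 stop 0.141317445443074
O [0.57650084 0.04979005]
buf [  51.4 -239.6] [ 0.58803734 -0.19498334]
cheekL [-14.4 -54.8] [ 0.55331897 -0.00188959]
cheekbend [  9.4 -98.5] [ 0.56967084 -0.04895822]
cheekR [   8.9 -209. ] [ 0.55105834 -0.15783931]
stopface [  30.1 -282.2] [ 0.55998962 -0.23348476]
house [-64.4 -89.8] [ 0.49826363 -0.02823985]
fenceL [101.6 146.7] [0.70070517 0.17792434]
case top [ 25.8 193.8] [0.63370992 0.23674036]
case top [ 20.1 133.8] [0.61821478 0.17847763]
case top [-76.8 145.6] [0.52461375 0.20601822]
case top [-66.  206.2] [0.54518193 0.26396125]
chalk [-132.9  248.2] [0.48597951 0.31644979]
chalk [-109.6 -242.1] [ 0.42876735 -0.17107137]
```

>>> {"name": "step_arm", "arguments": {"increments": [[[3.6, 3.2, 0.2], [0, 0, 5.77]], [[3.6, 3.2, 0.2], [0, 0, 5.77]], [[3.6, 3.2, 0.2], [0, 0, 5.77]], [[3.6, 3.2, 0.2], [0, 0, 5.77]], [[3.6, 3.2, 0.2], [0, 0, 5.77]], [[3.6, 3.2, 0.2], [0, 0, 5.77]], [[3.6, 3.2, 0.2], [0, 0, 5.77]], [[3.6, 3.2, 0.2], [0, 0, 5.77]], [[3.6, 3.2, 0.2], [0, 0, 5.77]], [[3.6, 3.2, 0.2], [0, 0, 5.77]]], "fingers": 0.4}}

```text
clock: 1.1
tool_pos: [0.5257, -0.2815, 0.2586]
eef_rot: [0.803, 0.596, -0.0, -0.0]
contact_force: [0.4, -2.1, -1.1]
opening: 0.399
finger_force: 0.0
```

>>> {"name": "step_arm", "arguments": {"increments": [[[0.6, 4.7, 0], [0, 0, 0]], [[0.6, 4.7, 0], [0, 0, 0]], [[0.6, 4.7, 0], [0, 0, 0]], [[0.6, 4.7, 0], [0, 0, 0]], [[0.6, 4.7, 0], [0, 0, 0]], [[0.6, 4.7, 0], [0, 0, 0]], [[0.6, 4.7, 0], [0, 0, 0]], [[0.6, 4.7, 0], [0, 0, 0]], [[0.6, 4.7, 0], [0, 0, 0]], [[0.6, 4.7, 0], [0, 0, 0]]]}}

```text
clock: 2.1
tool_pos: [0.5845, 0.1888, 0.2584]
eef_rot: [0.804, 0.595, -0.0, 0.0]
contact_force: [0.6, 0.1, 0.3]
opening: 0.394
finger_force: 0.0
```

>>> {"name": "step_arm", "arguments": {"increments": [[[0.5, 2.9, 0], [0, 0, 0]], [[0.5, 2.9, 0], [0, 0, 0]], [[0.5, 2.9, 0], [0, 0, 0]], [[0.4, 2.7, 0], [0, 0, 0]], [[0, 0, 0], [0, 0, 0]], [[0, 0, -2], [0, 0, 0]], [[0, 0, -3], [0, 0, 0]], [[0, 0, -3], [0, 0, 0]], [[0, 0, -2], [0, 0, 0]], [[0, 0, 0], [0, 0, 0]]]}}

```text
clock: 3.1
tool_pos: [0.6019, 0.2983, 0.1552]
eef_rot: [0.804, 0.594, -0.004, 0.0]
contact_force: [-1.2, 0.5, 0.2]
opening: 0.395
finger_force: 0.0
```

```bash
cat >>h.py <<'E'
def shot(n,tag):
    from plant import r
    im,d=r.snapshot(n);c=r.calibration(n);cv2.imwrite(f"pics/{n}{tag}.png",im[:,:,::-1]);return im,d,c
O=np.array([.5765,.0498]);g=np.radians(-9.42);RB=np.array([[np.cos(g),-np.sin(g)],[np.sin(g),np.cos(g)]])
def b2w(x,y):return O+RB@np.array([x,y])/1000
def w2b(w):return RB.T@(np.asarray(w)[:2]-O)*1000
E
python3 - <<'E'
from h import *
im,d,c=shot("side","1")
cv2.imwrite("pics/a1.png",cv2.resize(im[150:350,180:420,::-1],None,fx=3,fy=3))
E
```

```text
(no output)
```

View pics/a1.png

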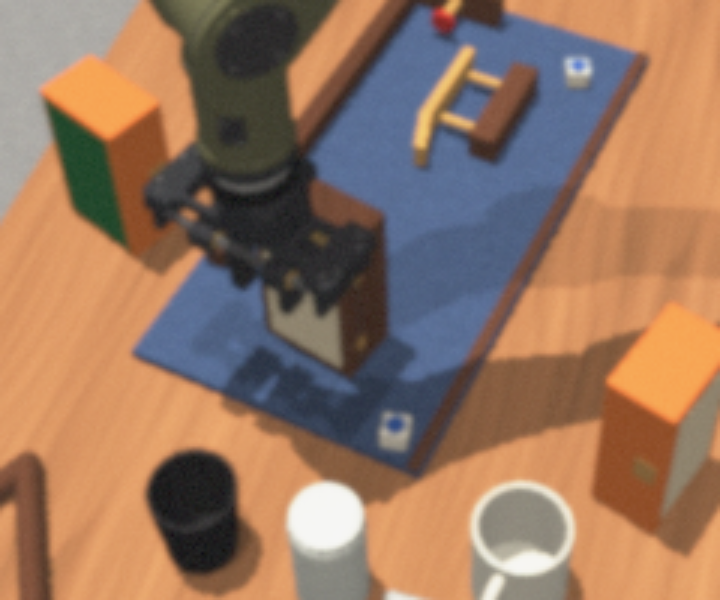

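The fingers hang behind the cream lid near its top, at crop (290,300), centred on it, and all bystanders are clear. Toppling now.

>>> {"name": "step_arm", "arguments": {"increments": [[[-0.29, -0.96, 0], [0, 0, 0]], [[-0.29, -0.96, 0], [0, 0, 0]], [[-0.15, -0.48, 0], [0, 0, 0]], [[-0.09, -0.29, 0], [0, 0, 0]], [[-0.09, -0.29, 0], [0, 0, 0]], [[-0.09, -0.29, 0], [0, 0, 0]], [[-0.09, -0.29, 0], [0, 0, 0]], [[-0.09, -0.29, 0], [0, 0, 0]], [[-0.09, -0.29, 0], [0, 0, 0]], [[-0.09, -0.29, 0], [0, 0, 0]]]}}

```text
clock: 4.15
tool_pos: [0.5903, 0.2571, 0.1589]
eef_rot: [0.804, 0.595, 0.0, -0.0]
contact_force: [0.1, 1.2, 0.7]
opening: 0.398
finger_force: 0.7
```

>>> {"name": "step_arm", "arguments": {"increments": [[[-0.12, -0.38, 0], [0, 0, 0]], [[-0.12, -0.38, 0], [0, 0, 0]], [[-0.12, -0.38, 0], [0, 0, 0]], [[-0.12, -0.38, 0], [0, 0, 0]], [[-0.12, -0.38, 0], [0, 0, 0]], [[-0.12, -0.38, 0], [0, 0, 0]], [[-0.12, -0.38, 0], [0, 0, 0]], [[-0.12, -0.38, 0], [0, 0, 0]], [[-0.12, -0.38, 0], [0, 0, 0]], [[-0.12, -0.38, 0], [0, 0, 0]]]}}

```text
clock: 5.15
tool_pos: [0.578, 0.2182, 0.1586]
eef_rot: [0.804, 0.595, -0.0, 0.0]
contact_force: [0.3, 0.6, 0.6]
opening: 0.394
finger_force: 0.0
```

```bash
python3 - <<'E'
from h import *
im,d,c=shot("side","2")
cv2.imwrite("pics/a2.png",cv2.resize(im[150:350,180:420,::-1],None,fx=2,fy=2))
E
```

```text
(no output)
```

View pics/a2.png

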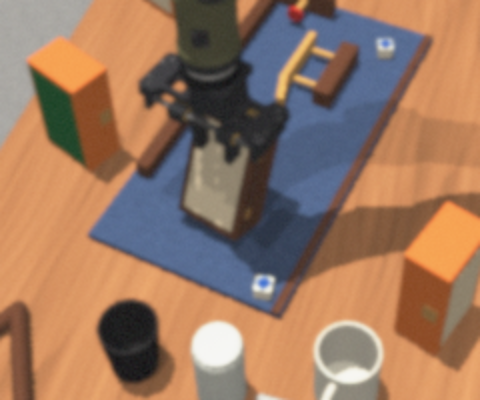

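The case (crop 230,185) is tilting forwards about its felt edge; I'll keep pushing.

>>> {"name": "step_arm", "arguments": {"increments": [[[-0.09, -0.29, 0], [0, 0, 0]], [[-0.09, -0.29, 0], [0, 0, 0]], [[-0.09, -0.29, 0], [0, 0, 0]], [[-0.09, -0.29, 0], [0, 0, 0]], [[-0.09, -0.29, 0], [0, 0, 0]], [[-0.09, -0.29, 0], [0, 0, 0]], [[-0.09, -0.29, 0], [0, 0, 0]], [[0, 0, 0], [0, 0, 0]], [[0, 0, 0], [0, 0, 0]], [[0, 0, 0], [0, 0, 0]]]}}

```text
clock: 6.2
tool_pos: [0.572, 0.1987, 0.1588]
eef_rot: [0.804, 0.595, 0.0, -0.0]
contact_force: [-0.4, 0.9, 0.5]
opening: 0.399
finger_force: 0.0
```

```bash
cat >>h.py <<'E'
def case(n,tag):
    im,d,c=shot(n,tag);P=cloud(im,d,c);hs=cv2.cvtColor(im,cv2.COLOR_RGB2HSV);X,Y,Z=np.moveaxis(P,-1,0)
    B=(P[...,:2]-O)@RB*1000
    m=(d>0)&(B[...,0]>-165)&(B[...,0]<108)&(B[...,1]>-245)&(B[...,1]<215)&(Z>.066)&(Z<.090)&(hs[...,1]<150)&(im.max(2)>70)
    m=cv2.morphologyEx(m.astype(np.uint8),cv2.MORPH_OPEN,np.ones((3,3)))
    k,l,s,_=cv2.connectedComponentsWithStats(m);q=l==1+np.argmax(s[1:,4])
    v,u=np.where(q);W=plane(u,v,.076,c)[:,:2]
    rc=cv2.minAreaRect((((W-O)@RB)*1000).astype(np.float32))
    print(n,q.sum(),"z",np.median(Z[q]).round(4),"board rect",np.round(rc[0],1),np.round(rc[1],1),round(rc[2],1),cv2.boxPoints(rc).round(1).tolist())
E
python3 - <<'E'
from h import *
case("top","3");case("side","3")
i=cv2.imread("pics/top3.png")[120:280,210:430];cv2.imwrite("pics/a3.png",cv2.resize(i,None,fx=3,fy=3))
E
```

```text
top 113 z 0.0773 board rect [-22.2 -11.5] [51.4 37.1] 10.4 [[-50.79999923706055, 2.0999999046325684], [-44.099998474121094, -34.400001525878906], [6.5, -25.100000381469727], [-0.20000000298023224, 11.399999618530273]]
side 961 z 0.0765 board rect [-43.9  54.9] [172.9 103.5] 81.6 [[-107.69999694824219, -23.0], [-5.300000190734863, -38.20000076293945], [20.0, 132.8000030517578], [-82.4000015258789, 148.0]]
```

View pics/a3.png

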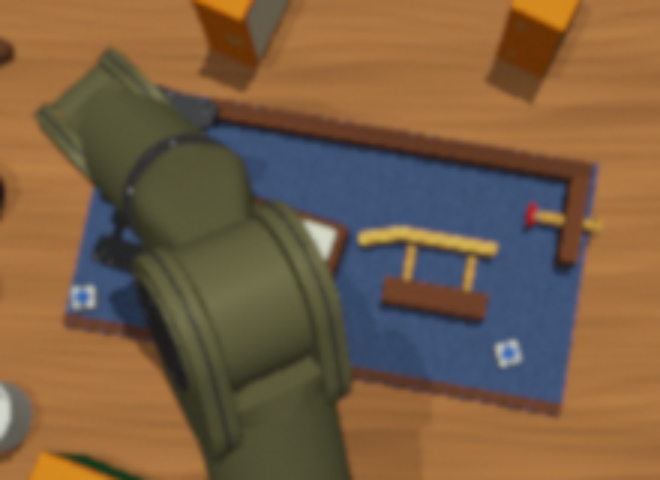

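Viewed: the case lies with its lid up; the visible lid end is at crop (322,240), short of the cheek mouth at (360,238). The board-frame fit gives centre (-44,55), yaw -8.4°, which matches the prediction. Next I check clearances for the sideways push.

```bash
python3 - <<'E'
from h import *
from plant import r
print(r.get_state()["q"].round(2))
c=load("top");im=c["im"];P=cloud(im,c["d"],c);hs=cv2.cvtColor(im,cv2.COLOR_RGB2HSV)
m=(P[...,2]>.12)&(hs[...,1]>120)&(P[...,0]<.5)&(P[...,0]>.2)&(P[...,1]>.1)&(P[...,1]<.4)
v,u=np.where(m);print(P[m].min(0),P[m].max(0),"board",((P[m][:,:2]-O)@RB*1000).max(0))
rc=cv2.minAreaRect((P[m&(P[...,2]>.165)][:,:2]*1000).astype(np.float32));print(cv2.boxPoints(rc).round())
print(b2w(-145,55),b2w(-18,55),b2w(50,190))
E
```

```text
[-0.2   0.78 -0.37  1.7   0.39  0.74 -1.06]
[0.21696387 0.22505544 0.12026182] [0.30711103 0.33789099 0.18334184] board [-307.80555695  232.13839996]
[[214. 247.]
 [275. 223.]
 [312. 317.]
 [251. 341.]]
[0.44245718 0.12779053] [0.5677446 0.1070044] [0.65692312 0.22905435]
```

>>> {"name": "step_arm", "arguments": {"increments": [[[-1.3, -0.71, 0], [0, 0, 8.5]], [[-1.3, -0.71, 0], [0, 0, 8.5]], [[-1.3, -0.71, 0], [0, 0, 8.5]], [[-1.3, -0.71, 0], [0, 0, 8.5]], [[-1.3, -0.71, 0], [0, 0, 8.5]], [[-1.3, -0.71, 0], [0, 0, 8.5]], [[-1.3, -0.71, 0], [0, 0, 8.5]], [[-1.3, -0.71, 0], [0, 0, 8.5]], [[-1.3, -0.71, 0], [0, 0, 8.5]], [[-1.3, -0.71, 0], [0, 0, 8.5]]], "fingers": 0.5}}

```text
clock: 7.3
tool_pos: [0.4416, 0.1273, 0.1589]
eef_rot: [0.188, 0.982, 0.0, 0.0]
contact_force: [-0.2, -0.2, -0.9]
opening: 0.502
finger_force: 0.0
```

>>> {"name": "step_arm", "arguments": {"increments": [[[0, 0, 0], [0, 0, 4.2]], [[0, 0, 0], [0, 0, 4.2]], [[0, 0, 0], [0, 0, 4.2]], [[0, 0, -2], [0, 0, 0]], [[0, 0, -3], [0, 0, 0]], [[0, 0, -3], [0, 0, 0]], [[0, 0, -2.3], [0, 0, 0]], [[0, 0, -1.5], [0, 0, 0]], [[0, 0, -0.5], [0, 0, 0]], [[0, 0, 0], [0, 0, 0]]]}}

```text
clock: 8.3
tool_pos: [0.4419, 0.1276, 0.0354]
eef_rot: [0.082, 0.997, -0.0, -0.0]
contact_force: [0.2, -0.4, 0.6]
opening: 0.499
finger_force: 0.0
```

>>> {"name": "step_arm", "arguments": {"increments": [[[0.99, -0.16, 0], [0, 0, 0]], [[0.99, -0.16, 0], [0, 0, 0]], [[0.3, -0.05, 0], [0, 0, 0]], [[0.3, -0.05, 0], [0, 0, 0]], [[0.49, -0.08, 0], [0, 0, 0]], [[0.49, -0.08, 0], [0, 0, 0]], [[0.49, -0.08, 0], [0, 0, 0]], [[0.49, -0.08, 0], [0, 0, 0]], [[0.49, -0.08, 0], [0, 0, 0]], [[0.49, -0.08, 0], [0, 0, 0]]]}}

```text
clock: 9.3
tool_pos: [0.4942, 0.1174, 0.0355]
eef_rot: [0.082, 0.997, -0.001, -0.002]
contact_force: [-7.0, -2.2, 6.7]
opening: 0.498
finger_force: 3.4
```

>>> {"name": "step_arm", "arguments": {"increments": [[[0.59, -0.1, 0], [0, 0, 0]], [[0.59, -0.1, 0], [0, 0, 0]], [[0.59, -0.1, 0], [0, 0, 0]], [[0.59, -0.1, 0], [0, 0, 0]], [[0.59, -0.1, 0], [0, 0, 0]], [[0.59, -0.1, 0], [0, 0, 0]], [[0.59, -0.1, 0], [0, 0, 0]], [[0.59, -0.1, 0], [0, 0, 0]], [[0.59, -0.1, 0], [0, 0, 0]], [[0.3, -0.05, 0], [0, 0, 0]]]}}

```text
clock: 10.3
tool_pos: [0.5541, 0.1087, 0.0356]
eef_rot: [0.082, 0.997, 0.0, 0.0]
contact_force: [-2.8, -0.1, -2.0]
opening: 0.499
finger_force: 1.2
```

```bash
python3 - <<'E'
from h import *
from plant import r
case("side","4");print(w2b(r.get_state()["tool_pos"]))
E
```

```text
side 900 z 0.0764 board rect [34.4 63.9] [ 93.2 179.7] 2.3 [[-15.699999809265137, 151.8000030517578], [-8.600000381469727, -27.700000762939453], [84.5, -24.0], [77.4000015258789, 155.5]]
[-31.40378817  54.43949115]
```

>>> {"name": "step_arm", "arguments": {"increments": [[[0.3, -0.05, 0], [0, 0, 0]], [[0.3, -0.05, 0], [0, 0, 0]], [[0.3, -0.05, 0], [0, 0, 0]], [[0.3, -0.05, 0], [0, 0, 0]], [[0.2, -0.03, 0], [0, 0, 0]], [[0.1, -0.02, 0], [0, 0, 0]], [[0.1, -0.02, 0], [0, 0, 0]], [[0, 0, 0], [0, 0, 0]], [[0, 0, 0], [0, 0, 0]], [[0, 0, 0], [0, 0, 0]]]}}

```text
clock: 11.35
tool_pos: [0.5693, 0.1063, 0.0358]
eef_rot: [0.082, 0.997, 0.0, 0.0]
contact_force: [-2.7, 1.8, -1.8]
opening: 0.499
finger_force: 1.3
```

```bash
python3 - <<'E'
from h import *
from plant import r
case("side","5");s=r.get_state();print(w2b(s["tool_pos"]),s["contact_force"])
i=cv2.imread("pics/side5.png")[130:330,200:400];cv2.imwrite("pics/a5.png",cv2.resize(i,None,fx=3,fy=3))
E
```

```text
side 886 z 0.0766 board rect [47.9 64.7] [ 94.3 179.3] 0.9 [[-0.699999988079071, 153.60000610351562], [2.200000047683716, -25.700000762939453], [96.5, -24.200000762939453], [93.5999984741211, 155.10000610351562]]
[-16.35343056  54.60558265] [-2.09616271  1.00358077 -0.75513082]
```

View pics/a5.png

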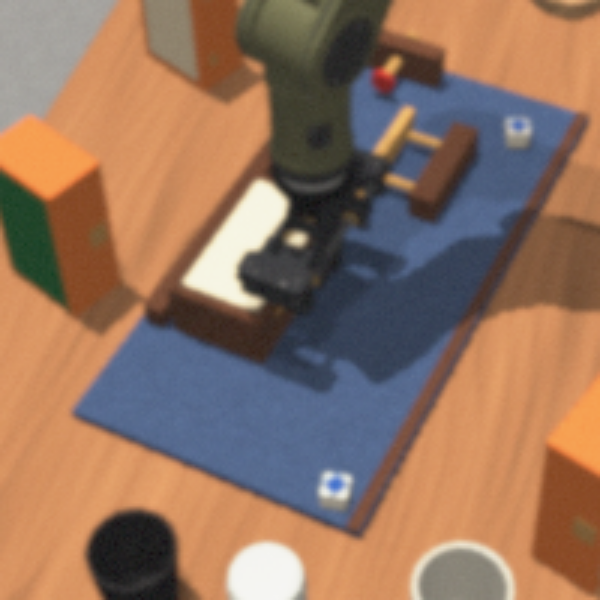

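The case lies parallel to the fence, almost touching it; its rear end is at crop (225,330), near the fence end (155,310). I'll nudge it flush.

>>> {"name": "step_arm", "arguments": {"increments": [[[0.1, -0.02, 0], [0, 0, 0]], [[0.1, -0.02, 0], [0, 0, 0]], [[0.1, -0.02, 0], [0, 0, 0]], [[0.1, -0.02, 0], [0, 0, 0]], [[0, 0, 0], [0, 0, 0]], [[0, 0, 0], [0, 0, 0]], [[0, 0, 0], [0, 0, 0]], [[0, 0, 0], [0, 0, 0]], [[0, 0, 0], [0, 0, 0]], [[0, 0, 0], [0, 0, 0]]]}}

```text
clock: 12.4
tool_pos: [0.5734, 0.1055, 0.0358]
eef_rot: [0.082, 0.997, 0.0, 0.0]
contact_force: [-1.0, 0.5, -0.7]
opening: 0.499
finger_force: 0.9
```

>>> {"name": "step_arm", "arguments": {"increments": [[[0.1, -0.02, 0], [0, 0, 0]], [[0.1, -0.02, 0], [0, 0, 0]], [[0, 0, 0], [0, 0, 0]], [[0, 0, 0], [0, 0, 0]], [[0, 0, 0], [0, 0, 0]], [[0, 0, 0], [0, 0, 0]], [[0, 0, 0], [0, 0, 0]], [[0, 0, 0], [0, 0, 0]], [[0, 0, 0], [0, 0, 0]], [[0, 0, 0], [0, 0, 0]]]}}

```text
clock: 13.4
tool_pos: [0.5751, 0.1052, 0.0358]
eef_rot: [0.082, 0.997, 0.0, -0.0]
contact_force: [-4.2, 0.1, 2.1]
opening: 0.504
finger_force: 2.4
```

>>> {"name": "step_arm", "arguments": {"increments": [[[0.05, -0.01, 0], [0, 0, 0]], [[0, 0, 0], [0, 0, 0]], [[0.05, -0.01, 0], [0, 0, 0]], [[0, 0, 0], [0, 0, 0]], [[0, 0, 0], [0, 0, 0]], [[0, 0, 0], [0, 0, 0]], [[0, 0, 0], [0, 0, 0]], [[0, 0, 0], [0, 0, 0]], [[0, 0, 0], [0, 0, 0]], [[0, 0, 0], [0, 0, 0]]]}}

```text
clock: 14.4
tool_pos: [0.5763, 0.1049, 0.0358]
eef_rot: [0.082, 0.997, 0.0, 0.0]
contact_force: [-5.0, 1.0, 2.2]
opening: 0.5
finger_force: 2.1
```

>>> {"name": "step_arm", "arguments": {"increments": [[[0.1, -0.02, 0], [0, 0, 0]], [[0, 0, 0], [0, 0, 0]], [[0, 0, 0], [0, 0, 0]], [[0.05, -0.01, 0], [0, 0, 0]], [[0, 0, 0], [0, 0, 0]], [[0, 0, 0], [0, 0, 0]], [[0, 0, 0], [0, 0, 0]], [[0, 0, 0], [0, 0, 0]], [[0, 0, 0], [0, 0, 0]], [[0, 0, 0], [0, 0, 0]]]}}

```text
clock: 15.4
tool_pos: [0.577, 0.1048, 0.0358]
eef_rot: [0.082, 0.997, 0.0, -0.001]
contact_force: [-6.8, 1.1, 3.1]
opening: 0.505
finger_force: 3.1
```

>>> {"name": "step_arm", "arguments": {"increments": [[[-1.5, 0.25, 0], [0, 0, 0]], [[-1.5, 0.25, 0], [0, 0, 0]], [[0, 0, 3.2], [0, 0, 0]], [[0, 0, 3.2], [0, 0, 0]], [[0, 0, 3.2], [0, 0, 0]], [[0, 0, 3.2], [0, 0, 0]], [[2.2, 2.4, 0], [0, 0, -8.5]], [[2.2, 2.4, 0], [0, 0, -8.5]], [[2.2, 2.4, 0], [0, 0, -8.5]], [[2.2, 2.4, 0], [0, 0, -8.5]]]}}

```text
clock: 16.4
tool_pos: [0.6387, 0.2055, 0.1645]
eef_rot: [0.374, 0.928, 0.001, 0.002]
contact_force: [0.9, 0.4, 0.2]
opening: 0.502
finger_force: 0.0
```

>>> {"name": "step_arm", "arguments": {"increments": [[[2.2, 2.4, 0], [0, 0, -8]], [[0, 0, 0], [0, 0, -8]], [[0, 0, 0], [0, 0, -8]], [[0, 0, 0], [0, 0, -8]], [[0, 0, 0], [0, 0, -8]], [[0, 0, 0], [0, 0, -8]], [[0, 0, 0], [0, 0, -8]], [[0, 0, 0], [0, 0, 0]], [[0, 0, 0], [0, 0, 0]], [[0, 0, 0], [0, 0, 0]]], "fingers": 0.4}}

```text
clock: 17.4
tool_pos: [0.6583, 0.2293, 0.1638]
eef_rot: [0.762, 0.647, 0.0, 0.0]
contact_force: [-0.0, 0.7, 0.4]
opening: 0.401
finger_force: 0.0
```

```bash
python3 - <<'E'
from h import *
from plant import r
case("side","6");case("top","6");s=r.get_state();print(w2b(s["tool_pos"]),s["tool_pos"],s["contact_force"],s["q"].round(2))
i=cv2.imread("pics/side6.png")[130:330,200:400];cv2.imwrite("pics/a6.png",cv2.resize(i,None,fx=3,fy=3))
E
```

```text
side 951 z 0.0761 board rect [51.2 63.8] [178.1 102.5] 89.6 [[-0.699999988079071, -24.799999237060547], [101.80000305175781, -25.600000381469727], [103.0999984741211, 152.5], [0.6000000238418579, 153.1999969482422]]
top 538 z 0.0781 board rect [54.1 39.6] [121.2  93.8] 89.4 [[6.599999904632568, -20.5], [100.30000305175781, -21.600000381469727], [101.69999694824219, 99.5999984741211], [7.900000095367432, 100.69999694824219]]
[ 50.99312224 190.47751316] [0.657981   0.22936288 0.16371924] [0.95794179 0.29326409 0.13935937] [-0.2   0.89 -0.41  1.38  0.4   0.95 -0.87]
```

View pics/a6.png

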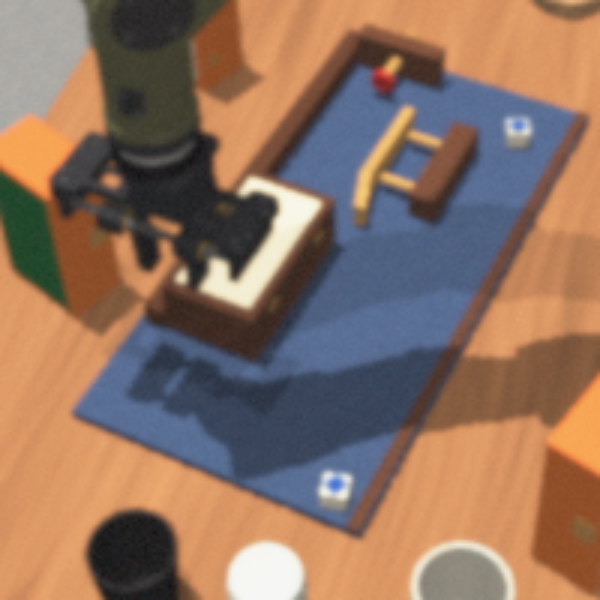

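The case is flush along the fence, lid up, with its rear end at crop (215,335). I need the clearance to the far orange box before lowering.

```bash
python3 - <<'E'
from h import *
c=load("top");im=c["im"];P=cloud(im,c["d"],c);hs=cv2.cvtColor(im,cv2.COLOR_RGB2HSV)
B=(P[...,:2]-O)@RB*1000
m=(P[...,2]>.165)&(P[...,2]<.2)&(B[...,0]>105)&(B[...,0]<400)&(abs(B[...,1])<350)
k,l,s,_=cv2.connectedComponentsWithStats(m.astype(np.uint8))
for i in range(1,k):
    if s[i,4]>100:print(s[i,4],B[l==i].min(0).round(),B[l==i].max(0).round())
E
```

```text
608 [177.  84.] [291. 170.]
610 [ 226. -260.] [ 337. -173.]
```

>>> {"name": "step_arm", "arguments": {"increments": [[[0, 0, -3.2], [0, 0, 0]], [[0, 0, -3.2], [0, 0, 0]], [[0, 0, -3.2], [0, 0, 0]], [[0, 0, -2.4], [0, 0, 0]], [[0, 0, -0.8], [0, 0, 0]], [[-0.16, -0.99, 0], [0, 0, 0]], [[-0.16, -0.99, 0], [0, 0, 0]], [[-0.07, -0.39, 0], [0, 0, 0]], [[-0.05, -0.3, 0], [0, 0, 0]], [[-0.05, -0.3, 0], [0, 0, 0]]]}}

```text
clock: 18.5
tool_pos: [0.6534, 0.1998, 0.0368]
eef_rot: [0.763, 0.647, 0.001, 0.0]
contact_force: [-0.1, -0.3, 0.0]
opening: 0.403
finger_force: 0.0
```

>>> {"name": "step_arm", "arguments": {"increments": [[[-0.05, -0.3, 0], [0, 0, 0]], [[-0.08, -0.49, 0], [0, 0, 0]], [[-0.08, -0.49, 0], [0, 0, 0]], [[-0.08, -0.49, 0], [0, 0, 0]], [[-0.08, -0.49, 0], [0, 0, 0]], [[-0.08, -0.49, 0], [0, 0, 0]], [[-0.08, -0.49, 0], [0, 0, 0]], [[-0.08, -0.49, 0], [0, 0, 0]], [[-0.08, -0.49, 0], [0, 0, 0]], [[-0.08, -0.49, 0], [0, 0, 0]]]}}

```text
clock: 19.5
tool_pos: [0.6456, 0.1557, 0.0367]
eef_rot: [0.762, 0.647, 0.002, -0.001]
contact_force: [0.5, 5.0, 3.1]
opening: 0.399
finger_force: 2.8
```

>>> {"name": "step_arm", "arguments": {"increments": [[[-0.08, -0.49, 0], [0, 0, 0]], [[-0.08, -0.49, 0], [0, 0, 0]], [[-0.08, -0.49, 0], [0, 0, 0]], [[-0.08, -0.49, 0], [0, 0, 0]], [[-0.08, -0.49, 0], [0, 0, 0]], [[-0.08, -0.49, 0], [0, 0, 0]], [[-0.08, -0.49, 0], [0, 0, 0]], [[-0.08, -0.49, 0], [0, 0, 0]], [[-0.08, -0.49, 0], [0, 0, 0]], [[-0.08, -0.49, 0], [0, 0, 0]]]}}

```text
clock: 20.5
tool_pos: [0.6379, 0.1108, 0.0368]
eef_rot: [0.762, 0.648, 0.005, -0.003]
contact_force: [1.3, 11.8, 0.2]
opening: 0.399
finger_force: 5.7
```

>>> {"name": "step_arm", "arguments": {"increments": [[[-0.08, -0.49, 0], [0, 0, 0]], [[-0.08, -0.49, 0], [0, 0, 0]], [[-0.08, -0.49, 0], [0, 0, 0]], [[-0.08, -0.49, 0], [0, 0, 0]], [[-0.08, -0.49, 0], [0, 0, 0]], [[-0.08, -0.49, 0], [0, 0, 0]], [[-0.08, -0.49, 0], [0, 0, 0]], [[-0.08, -0.49, 0], [0, 0, 0]], [[-0.08, -0.49, 0], [0, 0, 0]], [[-0.08, -0.49, 0], [0, 0, 0]]]}}

```text
clock: 21.5
tool_pos: [0.6303, 0.0615, 0.0367]
eef_rot: [0.762, 0.648, 0.005, -0.002]
contact_force: [2.1, 11.6, 2.2]
opening: 0.399
finger_force: 5.7
```

```bash
python3 - <<'E'
from h import *
from plant import r
case("side","7");case("top","7");s=r.get_state();print(w2b(s["tool_pos"]),s["tool_pos"],s["contact_force"],s["q"].round(2))
i=cv2.imread("pics/side7.png")[130:330,200:400];cv2.imwrite("pics/a7.png",cv2.resize(i,None,fx=3,fy=3))
E
```

```text
side 525 z 0.0767 board rect [  49.6 -114.1] [103.3 101.8] 0.2 [[-2.200000047683716, -63.400001525878906], [-1.7999999523162842, -165.1999969482422], [101.5, -164.8000030517578], [101.0999984741211, -62.900001525878906]]Traceback (most recent call last):
  File "<stdin>", line 3, in <module>
  File "h.py", line 23, in case
    k,l,s,_=cv2.connectedComponentsWithStats(m);q=l==1+np.argmax(s[1:,4])
                                                       ~~~~~~~~~^^^^^^^^^
    return _wrapfunc(a, 'argmax', axis=axis, out=out, **kwds)
    return bound(*args, **kwds)
ValueError: attempt to get argmax of an empty sequence
```

>>> {"name": "step_arm", "arguments": {"increments": [[[-0.08, -0.49, 0], [0, 0, 0]], [[-0.08, -0.49, 0], [0, 0, 0]], [[-0.08, -0.49, 0], [0, 0, 0]], [[-0.08, -0.49, 0], [0, 0, 0]], [[-0.08, -0.49, 0], [0, 0, 0]], [[-0.08, -0.49, 0], [0, 0, 0]], [[-0.08, -0.49, 0], [0, 0, 0]], [[-0.08, -0.49, 0], [0, 0, 0]], [[-0.08, -0.49, 0], [0, 0, 0]], [[-0.08, -0.49, 0], [0, 0, 0]]]}}

```text
clock: 22.6
tool_pos: [0.6223, 0.0132, 0.0367]
eef_rot: [0.762, 0.648, 0.005, -0.003]
contact_force: [0.8, 11.8, 0.9]
opening: 0.397
finger_force: 6.3
```

>>> {"name": "step_arm", "arguments": {"increments": [[[-0.05, -0.3, 0], [0, 0, 0]], [[-0.05, -0.3, 0], [0, 0, 0]], [[-0.03, -0.2, 0], [0, 0, 0]], [[-0.03, -0.2, 0], [0, 0, 0]], [[-0.03, -0.2, 0], [0, 0, 0]], [[0, 0, 0], [0, 0, 0]], [[0, 0, 0], [0, 0, 0]], [[0, 0, 0], [0, 0, 0]], [[0, 0, 0], [0, 0, 0]], [[0, 0, 0], [0, 0, 0]]]}}

```text
clock: 23.6
tool_pos: [0.6202, 0.0011, 0.0367]
eef_rot: [0.762, 0.648, 0.004, -0.003]
contact_force: [0.4, 12.2, 3.2]
opening: 0.404
finger_force: 6.1
```

```bash
python3 - <<'E'
from h import *
from plant import r
case("side","8");s=r.get_state();print(w2b(s["tool_pos"]),s["tool_pos"],s["contact_force"])
i=cv2.imread("pics/side8.png")[130:230,260:380];cv2.imwrite("pics/a8.png",cv2.resize(i,None,fx=6,fy=6,interpolation=cv2.INTER_CUBIC))
E
```

```text
side 449 z 0.0768 board rect [  49.8 -177.5] [101.1  97. ] 0.2 [[-0.8999999761581421, -129.1999969482422], [-0.6000000238418579, -226.1999969482422], [100.5, -225.8000030517578], [100.19999694824219, -128.89999389648438]]
[ 51.08367459 -40.860467  ] [0.62020717 0.00112965 0.03668606] [ 0.37248785 12.43099304  2.0453589 ]
```

View pics/a8.png

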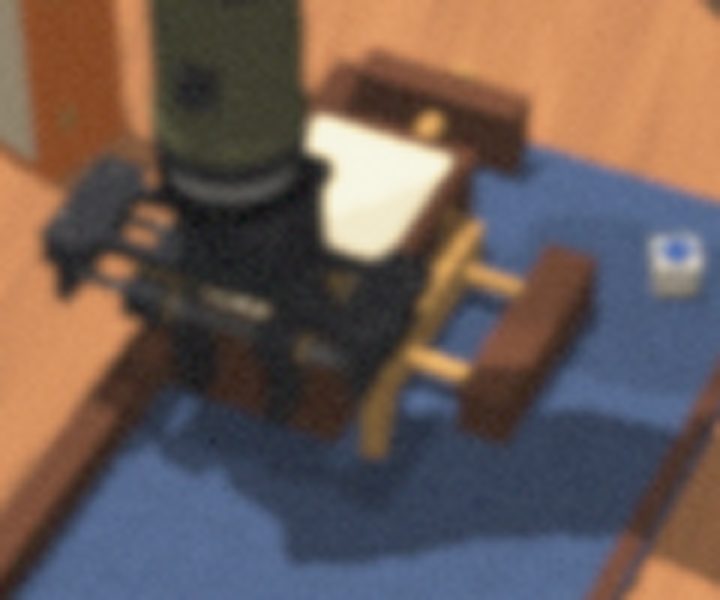

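The case sits between fence and cheek with the cheek deflected; its lid end at crop (455,160) still hides the buffer in front of the stop. The sliding baseline is about 12 N. I'll creep on and watch for a rise.

>>> {"name": "step_arm", "arguments": {"increments": [[[-0.02, -0.1, 0], [0, 0, 0]], [[-0.02, -0.1, 0], [0, 0, 0]], [[-0.02, -0.1, 0], [0, 0, 0]], [[-0.02, -0.1, 0], [0, 0, 0]], [[-0.02, -0.1, 0], [0, 0, 0]], [[-0.02, -0.1, 0], [0, 0, 0]], [[-0.02, -0.1, 0], [0, 0, 0]], [[-0.02, -0.1, 0], [0, 0, 0]], [[0, 0, 0], [0, 0, 0]], [[0, 0, 0], [0, 0, 0]]]}}

```text
clock: 24.65
tool_pos: [0.6189, -0.0069, 0.0367]
eef_rot: [0.762, 0.648, 0.005, -0.003]
contact_force: [0.2, 12.6, 2.5]
opening: 0.401
finger_force: 6.1
```

>>> {"name": "step_arm", "arguments": {"increments": [[[-0.01, -0.05, 0], [0, 0, 0]], [[-0.01, -0.05, 0], [0, 0, 0]], [[-0.01, -0.05, 0], [0, 0, 0]], [[-0.01, -0.05, 0], [0, 0, 0]], [[0, 0, 0], [0, 0, 0]], [[0, 0, 0], [0, 0, 0]], [[0, 0, 0], [0, 0, 0]], [[0, 0, 0], [0, 0, 0]], [[0, 0, 0], [0, 0, 0]], [[0, 0, 0], [0, 0, 0]]]}}

```text
clock: 25.65
tool_pos: [0.6185, -0.0088, 0.0367]
eef_rot: [0.762, 0.648, 0.005, -0.003]
contact_force: [0.8, 12.2, 1.8]
opening: 0.398
finger_force: 6.2
```

>>> {"name": "step_arm", "arguments": {"increments": [[[-0.01, -0.05, 0], [0, 0, 0]], [[-0.01, -0.05, 0], [0, 0, 0]], [[-0.01, -0.05, 0], [0, 0, 0]], [[0, 0, 0], [0, 0, 0]], [[0, 0, 0], [0, 0, 0]], [[0, 0, 0], [0, 0, 0]], [[0, 0, 0], [0, 0, 0]], [[0, 0, 0], [0, 0, 0]], [[0, 0, 0], [0, 0, 0]], [[0, 0, 0], [0, 0, 0]]]}}

```text
clock: 26.65
tool_pos: [0.6184, -0.0098, 0.0367]
eef_rot: [0.762, 0.648, 0.005, -0.003]
contact_force: [1.2, 13.4, 1.3]
opening: 0.401
finger_force: 6.6
```

>>> {"name": "step_arm", "arguments": {"increments": [[[-0.01, -0.05, 0], [0, 0, 0]], [[-0.01, -0.05, 0], [0, 0, 0]], [[0, 0, 0], [0, 0, 0]], [[0, 0, 0], [0, 0, 0]], [[0, 0, 0], [0, 0, 0]], [[0, 0, 0], [0, 0, 0]], [[0, 0, 0], [0, 0, 0]], [[0, 0, 0], [0, 0, 0]], [[0, 0, 0], [0, 0, 0]], [[0, 0, 0], [0, 0, 0]]]}}

```text
clock: 27.65
tool_pos: [0.6183, -0.0102, 0.0368]
eef_rot: [0.761, 0.648, 0.005, -0.003]
contact_force: [0.5, 13.9, 1.8]
opening: 0.397
finger_force: 7.0
```

>>> {"name": "step_arm", "arguments": {"increments": [[[-0.01, -0.05, 0], [0, 0, 0]], [[-0.01, -0.05, 0], [0, 0, 0]], [[-0.01, -0.05, 0], [0, 0, 0]], [[0, 0, 0], [0, 0, 0]], [[0, 0, 0], [0, 0, 0]], [[0, 0, 0], [0, 0, 0]], [[0, 0, 0], [0, 0, 0]], [[0, 0, 0], [0, 0, 0]], [[0, 0, 0], [0, 0, 0]], [[0, 0, 0], [0, 0, 0]]]}}

```text
clock: 28.65
tool_pos: [0.6182, -0.0108, 0.0368]
eef_rot: [0.761, 0.648, 0.006, -0.003]
contact_force: [2.2, 14.8, 0.5]
opening: 0.398
finger_force: 7.6
```

```bash
python3 - <<'E'
from h import *
from plant import r
F=[];
for i in range(4):
    r.snapshot("side");s=r.get_state();F.append([*s["contact_force"],s["finger_force"],*w2b(s["tool_pos"])])
print(np.round(F,2))
E
```

```text
[[  0.85  15.55   1.52   7.64  51.12 -52.97]
 [  1.49  14.6    1.23   7.64  51.07 -52.97]
 [  1.46  15.44   1.18   7.64  51.11 -52.98]
 [  1.32  14.67   1.67   7.64  51.09 -52.97]]
```

>>> {"name": "step_arm", "arguments": {"increments": [[[-0.01, -0.05, 0], [0, 0, 0]], [[-0.01, -0.05, 0], [0, 0, 0]], [[-0.01, -0.05, 0], [0, 0, 0]], [[0, 0, 0], [0, 0, 0]], [[0, 0, 0], [0, 0, 0]], [[0, 0, 0], [0, 0, 0]], [[0, 0, 0], [0, 0, 0]], [[0, 0, 0], [0, 0, 0]], [[0, 0, 0], [0, 0, 0]], [[0, 0, 0], [0, 0, 0]]]}}

```text
clock: 29.85
tool_pos: [0.6182, -0.0114, 0.0369]
eef_rot: [0.761, 0.648, 0.007, -0.003]
contact_force: [1.6, 16.4, 0.9]
opening: 0.402
finger_force: 8.3
```

```bash
python3 - <<'E'
from h import *
from plant import r
for i in range(3):
    r.snapshot("side");s=r.get_state();print(np.round([*s["contact_force"],s["finger_force"],*w2b(s["tool_pos"])],2))
E
```

```text
[  2.21  17.45   1.62   8.3   51.12 -53.6 ]
[  1.29  16.06   2.04   8.3   51.12 -53.57]
[  1.87  16.76   1.63   8.3   51.12 -53.56]
```

>>> {"name": "step_arm", "arguments": {"increments": [[[-0.01, -0.05, 0], [0, 0, 0]], [[0, -0.03, 0], [0, 0, 0]], [[0, 0, 0], [0, 0, 0]], [[0, 0, 0], [0, 0, 0]], [[0, 0, 0], [0, 0, 0]], [[0, 0, 0], [0, 0, 0]], [[0, 0, 0], [0, 0, 0]], [[0, 0, 0], [0, 0, 0]], [[0, 0, 0], [0, 0, 0]], [[0, 0, 0], [0, 0, 0]]]}}

```text
clock: 31.0
tool_pos: [0.6181, -0.0116, 0.0369]
eef_rot: [0.761, 0.649, 0.007, -0.004]
contact_force: [1.3, 17.4, 1.9]
opening: 0.4
finger_force: 8.7
```

>>> {"name": "step_arm", "arguments": {"increments": [[[0.01, 0.1, 0], [0, 0, 0]], [[0.02, 0.2, 0], [0, 0, 0]], [[0.03, 0.2, 0], [0, 0, 0]], [[0.05, 0.3, 0], [0, 0, 0]], [[0.08, 0.49, 0], [0, 0, 0]], [[0.08, 0.49, 0], [0, 0, 0]], [[0.16, 0.99, 0], [0, 0, 0]], [[0.16, 0.99, 0], [0, 0, 0]], [[0.16, 0.99, 0], [0, 0, 0]], [[0, 0, 0], [0, 0, 0]]]}}

```text
clock: 32.0
tool_pos: [0.6238, 0.0281, 0.0359]
eef_rot: [0.762, 0.648, 0.001, -0.001]
contact_force: [0.3, 0.2, -0.1]
opening: 0.4
finger_force: 0.0
```

>>> {"name": "step_arm", "arguments": {"increments": [[[0.3, 2, 0], [0, 0, 0]], [[0.3, 2, 0], [0, 0, 0]], [[0, 0, 3], [0, 0, 0]], [[0, 0, 3.5], [0, 0, 0]], [[0, 0, 3.5], [0, 0, 0]], [[0, 0, 3], [0, 0, 0]], [[0.5, 3, 0], [0, 0, 0]], [[0.5, 3, 0], [0, 0, 0]], [[0, 0, 0], [0, 0, 0]], [[0, 0, 0], [0, 0, 0]]]}}

```text
clock: 33.0
tool_pos: [0.6392, 0.1254, 0.1655]
eef_rot: [0.762, 0.647, -0.0, 0.0]
contact_force: [-0.8, -0.8, -0.3]
opening: 0.4
finger_force: 0.0
```

```bash
python3 - <<'E'
from h import *
case("side","9");case("top","9")
a=cv2.imread("pics/side9.png")[120:280,240:400];b=cv2.imread("pics/top9.png")[130:290,270:430]
cv2.imwrite("pics/a9.png",np.hstack([cv2.resize(x,(400,400),interpolation=cv2.INTER_CUBIC) for x in(a,b)]))
E
```

```text
side 947 z 0.0767 board rect [  50.6 -149.9] [103.1 178.7] 0.3 [[-1.2999999523162842, -60.79999923706055], [-0.5, -239.5], [102.5999984741211, -239.0], [101.80000305175781, -60.29999923706055]]
top 1030 z 0.0784 board rect [  53.3 -153.3] [174.3  94.5] 89.9 [[6.0, -240.3000030517578], [100.4000015258789, -240.5], [100.69999694824219, -66.19999694824219], [6.199999809265137, -66.0]]
```

View pics/a9.png

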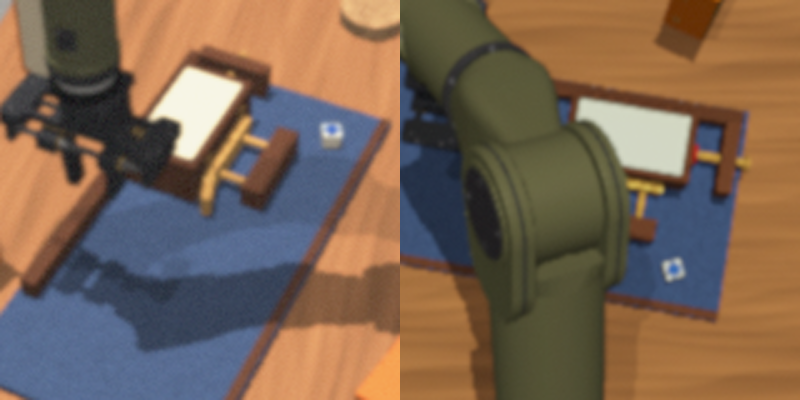

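The case lies lid up, flush along the fence, with its end against the red buffer (right picture, 694,153). The cheek is pressed aside, the chalks are in place, and the robot is clear.

```bash
python3 -c "
from plant import r
print(r.finish_job())"
```

```text
the job is handed in; nothing more can be done
None
```

I toppled the case onto its felt back, slid it flush along the fence past the cheek, and left it resting against the red buffer at about 5 N (estimated from finger force, not measured at the buffer). The robot is clear and the job is handed in; no verdict came back.

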